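# Pour stoppers into the dish

## Robot

A 7-joint arm with a two-finger parallel gripper is mounted at the origin on the work surface. World frame = base frame: x ahead of the robot, y to its left, z up, the work surface at z = 0. Lengths are in m, angles in degrees, forces in N, time in s.
With the tool pointing down it reaches from about 0.425 to 0.8 m from the base axis. Payload 8.3 kg.
Tool frame: the origin (TCP) lies between the finger pads; the fingertips stand 25 mm ahead of it and the grasp point (between the pads) lies 6 mm ahead of it (arm.tips_ahead is the distance from the TCP to the fingertips, in m); z points along the fingers, y is the line along which they close (so a half turn about z gives the same grasp; the last joint's range is limited). The gripper opens to 85 mm and grips with 20 to 120 N. Pads are 22 mm wide; open, the fingers measure 114 mm over their backs; the gripper's body (76 mm by 85 mm) begins 54 mm behind the grasp point. The pads swing forward as they close: fully open they stand 13 mm farther back than shut.
Start: joints at [67.557, 21.967, 0.94, 78.501, -0.361, 79.538, -2.664], TCP at [0.202, -0.591, 0.256] pointing down, gripper open.
Joint ranges: [-169.22, 169.22], [-14.56, 117.87], [-87.37, 89.26], [10.42, 133.3], [-82.24, 262.24], [0.94, 117.77], [-172.7, 172.7]. Speed limits (degrees/s): [136.94, 136.94, 172.46, 172.46, 180, 180, 180].

## Interface

Orientations are given as a 3x3 rotation matrix whose columns are the frame's x, y, z axes.
In Python, from bench import arm, imaging gives the robot as it stands.
- The arm moves only by the tool move_arm, never from a script. Its argument "commands" is a list of rows, each a list of 7 numbers: the shift along the tool's x, y, z in m, then the turn, a rotation vector about the tool's x, y, z in degrees, then the gripper's target within -1 to 1 (shut at 1, half-way at 0, fully open at -1). A call has 1 to 12 rows; each row is the pose to reach, as a shift and turn from the pose commanded when the call began, along the tool's axes at that moment; what a row does not reach only later rows make up. A row lasts 1/10 s, in which the tool goes at most 50 mm and 8.59 degrees, less where a joint would pass 70% of its speed; a pose out of reach is approached as far as the arm can. A call with a gripper value outside its range is refused whole. The fingers move at their own pace and stop on an object; "force" is the grip in N (left out, the last holds). Time passes only in rows, so rows that repeat a pose let the fingers close. It gives the time, the measured TCP pose, the force, the opening and the grip force at its end, in the units of the state.
- arm.get_obs(): the state, without advancing time (a new reading comes with each control period).
- imaging.grab_frame(name): name is "scene" or "side" or "wrist"; returns the picture (384x512x3 uint8, red, green, blue); there is no depth.
- imaging.camera_model(name): a dict with "fx", "fy", "cx", "cy" (pixels), "dist" ([k1, k2, p1, p2, k3] as OpenCV has them; the pictures are not rectified), "view" (4x4, takes a point from world to camera coordinates); the wrist camera has in their place "tool_from_camera" (4x4, takes a point from camera to tool coordinates, whose origin is the TCP and whose axes are the flange's). Camera axes: x right, y up, looking along -z (the intrinsics and any distortion apply to the point x, -y, -z); pixel columns grow to the right and rows downward; lengths in m; the calibration is good to about 2 mm. A picture is of the moment at which its call begins: read the wrist's pose just before it. camera_model takes no time and is no camera call.
- arm.hand_in(): hands the job in; it is judged then, once.
The state is a dict: "clock": time; "joint_pos": joint angles; "joint_velocities": joint speeds; "joint_efforts": joint torques, N m; "position": TCP position; "eef_rot": TCP orientation; "contact_force": force on the tool from outside, world axes, zero at the start; "moment": the same for the moment, N m; "opening": opening from 0.0 (shut) to 1.0 (fully open); "grip_force": force on a finger pad.
Only numpy, scipy, OpenCV 4.12 (cv2) and the standard library are available. Lean on these libraries where they do the work, as an engineer would, in place of code of your own. Each camera call takes 0.05 s, during which the arm holds its last target. There are 200 camera calls.

## Task

The six rubber stoppers in the steel scoop are sterile: take the scoop by its handle out of its tray, bring it level past the drip stand to the round dish that stands among the bottles and lower its lip to a finger's width or two above the dish's rim. Only then tip it, keeping the lip low over the dish, so that all six slide into the dish and none drops from a height or lands outside. Then lay the empty scoop back flat in its tray without dropping it; never touch the stoppers with the gripper, do not shove the dish away, and leave the bottles and vials standing where they are.

Things in the scene. Friction and masses are not known exactly. Their poses are not given: they have to be found in the camera images.
- scoop: Stainless transfer scoop, about 0.26 kg, level in the white tray with six stoppers in it: flat pan 150 mm long, 86 mm wide, walls and floor 2.5 mm thick, open at the front edge (the lip); back wall 50 mm high, side walls sloping down to 12 mm at the lip. Origin: middle of the pan's underside, 75 mm behind the lip. x forward out over the lip, y across, z up.
- scoop_grip (a point): Where to hold the scoop: in its level bar handle, which runs lengthwise over the pan's middle line (bar 94 mm long, 20 mm wide, 18 mm high, carried by a post on the back wall, free at its front end). The point is in the bar's middle, near the centre of gravity, 90 mm behind the lip and 92 mm above the pan's underside. Axes as scoop.
- scoop_lip (a point): Middle of the scoop's lip, on the underside of the pan's open front edge, which is straight and 86 mm wide. Axes as scoop.
- dish: Round shallow steel dish, loose, 0.3 kg, 150 mm across and 20 mm high at its rim, its floor about 120 mm across, floor and wall 3 mm thick. Origin: centre of its underside, z up. A bottle stands on either side (+y and -y of the dish's own axes) and two vials behind it (-x); no bottle or vial stands on its own +x side.
- tray: Shallow rectangular white plastic instrument tray, fixed, 250 x 150 mm outside, 18 mm high, wall and floor 3 mm thick; the scoop starts in it. Origin: centre of its underside; x along its length, z up.
- stand: Bench drip stand between the dish and the tray, fixed to the table: round foot 110 mm across and 20 mm high, upright pole 12 mm thick (28 mm collar at its foot), 360 mm high, with one short hook at the top reaching 70 mm to the side away from the robot. Origin: centre of the foot's underside, x along the hook.
- bottle_a: Upright plastic infusion bottle beside the dish, loose, 64 mm in diameter, 150 mm high. Origin: centre of its underside.
- bottle_b: The same kind of bottle, on the other side of the dish.
- vial_a: Upright glass vial with a metal crimp cap behind the dish, loose, 33 mm in diameter, 58 mm high. Origin: centre of its underside.
- vial_b: The same kind of vial, next to it.
- stopper0: Grey rubber stopper, 11 g: a flange 32 mm in diameter and 4 mm thick with a plug 20 mm in diameter and 9 mm long on it. It starts in the scoop with the flange down and slides on the scoop's steel once that is tipped about 18 to 30 degrees; it rebounds a little and can roll. Origin: centre of the flange's flat face; z along the plug.
- stopper1: Another of the six identical stoppers.
- stopper2: Another of the six identical stoppers.
- stopper3: Another of the six identical stoppers.
- stopper4: Another of the six identical stoppers.
- stopper5: Another of the six identical stoppers.
There are look-alikes about, which are no part of the job. Leave any yellow look-alike of the scoop alone.

How it is judged (in metres and radians):
On the way, in this order (a step that is already met when the one before it is completed fails the run):
1. the scoop is level with its lip over the dish and no more than 45 mm above the dish's rim (horizontal distance between scoop_lip and dish below 0.075 m and z of scoop_lip in the frame of dish below 0.065 m and angle between scoop_lip's own z axis and vertical below 0.3 rad), for 0.2 s.
2. all six stoppers lie in the dish (horizontal distance between each of stopper0, stopper1, stopper2, stopper3, stopper4, stopper5 and dish below 0.07 m and z of each of stopper0, stopper1, stopper2, stopper3, stopper4, stopper5 in the frame of dish below 0.045 m), for 0.2 s.
At the end, for the whole second after the job is handed in: all six stoppers lie still in the dish (centres within 70 mm of its middle and below 45 mm over its underside); the scoop lies flat on the tray's floor, within its walls (to 6 mm in height, 0.08 rad in tilt), released (all of step 2 and linear speed of each of stopper0, stopper1, stopper2, stopper3, stopper4, stopper5 below 0.05 m/s and z of scoop_grip in the frame of tray below 0.101 m and angle between scoop_grip's own z axis and vertical below 0.08 rad and x of scoop_grip in the frame of tray between -0.1 and 0.1 m and y of scoop_grip in the frame of tray between -0.06 and 0.06 m); the robot touches nothing.
It fails at once if a stopper leaves the scoop's lip while higher than 100 mm above the dish's underside ((x of stopper0 in the frame of scoop_lip above 0.012 m and z of stopper0 in the frame of dish above 0.1 m) or (x of stopper1 in the frame of scoop_lip above 0.012 m and z of stopper1 in the frame of dish above 0.1 m) or (x of stopper2 in the frame of scoop_lip above 0.012 m and z of stopper2 in the frame of dish above 0.1 m) or (x of stopper3 in the frame of scoop_lip above 0.012 m and z of stopper3 in the frame of dish above 0.1 m) or (x of stopper4 in the frame of scoop_lip above 0.012 m and z of stopper4 in the frame of dish above 0.1 m) or (x of stopper5 in the frame of scoop_lip above 0.012 m and z of stopper5 in the frame of dish above 0.1 m)).
It fails at once if the gripper or arm touches a stopper (contact force between any of the fingers, the arm and stopper0 above 0.3 N or contact force between any of the fingers, the arm and stopper1 above 0.3 N or contact force between any of the fingers, the arm and stopper2 above 0.3 N or contact force between any of the fingers, the arm and stopper3 above 0.3 N or contact force between any of the fingers, the arm and stopper4 above 0.3 N or contact force between any of the fingers, the arm and stopper5 above 0.3 N).
It fails at once if the scoop is let go more than 40 mm above its place on the tray's floor (z of scoop_grip in the frame of tray above 0.135 m and contact force between each of the fingers, the arm and scoop below 0.2 N).
It fails at once if the dish is shoved more than 30 mm (distance of dish from where it was at the start of the episode above 0.03 m).
It fails at once if a bottle or vial is shifted more than 20 mm or tipped over (distance of any of bottle_a, bottle_b, vial_a, vial_b from where it was at the start of the episode above 0.02 m or angle between any of bottle_a, bottle_b, vial_a, vial_b's own z axis and vertical above 0.4 rad).
It also fails if it takes over 64 s, if anything falls off the work surface, if the arm or the gripper's body presses on something with over 40 N, if the wrist force passes 120 N, or if a joint passes its speed limit or range.

## Working session

There is one attempt and no reset: what is moved stays moved. The work goes in short steps, Python scripts to look and compute and a tool call to move; the robot and the scene stay as the last step left them, time stands still between calls to the robot, and variables do not carry over. Pictures are saved under pics/ and viewed, at most 10 in all, crops included, and the job is handed in when it is done.

Besides the shell and the picture viewer there is one more tool, called as a command line: name --pt "numbers of a row" for each row, then --argument value for the rest. move_arm: Moves the arm, as the interface text tells. Its arguments: {"type":"object","properties":{"commands":{"type":"array","items":{"type":"array","items":{"type":"number"}}},"force":{"type":"number"}},"required":["commands"]}

```bash
mkdir -p pics; ls
cat > h.py <<'E'
import numpy as np, cv2
from bench import arm, imaging
def cam(name, obs=None):
    m=imaging.camera_model(name)
    K=np.array([[m['fx'],0,m['cx']],[0,m['fy'],m['cy']],[0,0,1]]); d=np.array(m['dist'])
    if 'view' in m: V=np.array(m['view'])
    else:
        T=np.eye(4); T[:3,:3]=obs['eef_rot']; T[:3,3]=obs['position']
        V=np.linalg.inv(T@np.array(m['tool_from_camera']))
    return K,d,np.diag([1,-1,-1,1.])@V   # opencv world->cam
def pix2plane(c,uv,z):
    K,d,V=c; uv=np.array(uv,float).reshape(-1,1,2)
    n=cv2.undistortPoints(uv,K,d)[:,0]; r=np.c_[n,np.ones(len(n))]@V[:3,:3]
    o=-V[:3,:3].T@V[:3,3]; z=np.broadcast_to(z,len(r))
    return o+r*((z-o[2])/r[:,2])[:,None]
def proj(c,P):
    K,d,V=c; P=np.array(P,float).reshape(-1,3)
    return cv2.projectPoints(P,cv2.Rodrigues(V[:3,:3])[0],V[:3,3],K,d)[0][:,0]
def save(name,fn):
    o=arm.get_obs(); im=imaging.grab_frame(name)
    cv2.imwrite('pics/'+fn,cv2.resize(im[:,:,::-1],None,fx=1.5,fy=1.5,interpolation=cv2.INTER_CUBIC))
    np.savez('pics/'+fn+'.npz',im=im,**{k:np.array(o[k]) for k in('position','eef_rot')}); return o,im
E
python3 - <<'E'
from h import *
for n in('scene','side','wrist'): o,_=save(n,n+'0.png')
print(o)
for n in('scene','side'):
    c=cam(n); print(n,-c[2][:3,:3].T@c[2][:3,3], c[2][2,:3])
print(imaging.camera_model('wrist'))
E
```

```text
pics
{'clock': 0.1, 'joint_pos': array([67.5570539 , 22.01175998,  0.9365519 , 78.55413528, -0.36223746,
       79.5378287 , -2.66431011]), 'joint_velocities': array([-0.04479842, -0.11805463, -0.04174319, -0.11176186,  0.00313047,
        0.06138037, -0.09424905]), 'joint_efforts': array([ 3.51793999e-03, -6.29132152e+01,  8.47773179e-01, -3.72758067e+01,
        1.68083631e-02,  1.05336346e-02,  1.07019127e-05]), 'position': array([ 0.20174927, -0.59111832,  0.25537327]), 'eef_rot': array([[ 9.46401835e-01,  3.22991099e-01, -5.62685245e-04],
       [ 3.22991589e-01, -9.46400361e-01,  1.67042460e-03],
       [ 7.00675883e-06, -1.76263551e-03, -9.99998447e-01]]), 'contact_force': array([0.33532882, 0.12915127, 0.08378834]), 'moment': array([ 0.00380158, -0.03129176,  0.03070505]), 'grip_force': 0.0, 'opening': 0.9993884738862959}
scene [ 1.47201646 -0.14051306  0.95748   ] [-0.73242136  0.14550723 -0.66512149]
side [0.44347431 0.84771489 0.69782034] [ 0.06492542 -0.79837432 -0.5986511 ]
{'fx': 338.10595293916475, 'fy': 338.10595293916475, 'cx': 251.2332491172639, 'cy': 188.56753327980397, 'dist': array([-0.04973177,  0.        ,  0.        ,  0.        ,  0.        ]), 'tool_from_camera': array([[ 2.17693917e-04,  9.60925115e-01,  2.76808374e-01,
         6.97236695e-02],
       [ 9.99999390e-01, -5.08846804e-04,  9.79991631e-04,
         2.20533775e-04],
       [ 1.08255163e-03,  2.76807992e-01, -9.60924640e-01,
        -1.18116587e-01],
       [ 0.00000000e+00,  0.00000000e+00,  0.00000000e+00,
         1.00000000e+00]])}
```

View pics/scene0.png

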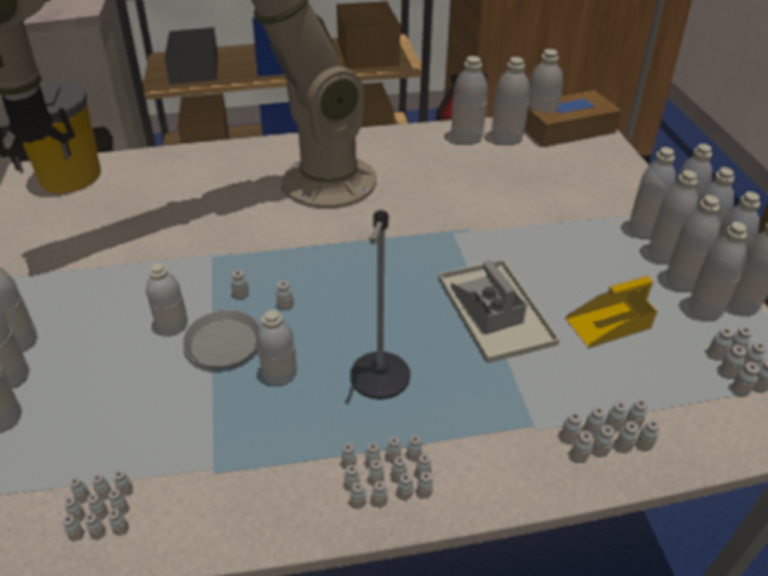

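View pics/side0.png

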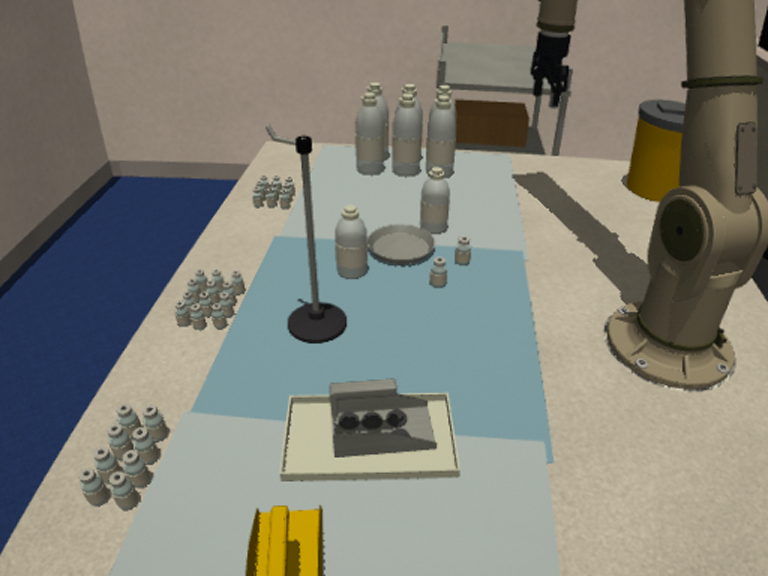

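The scene picture (1.5x scale) shows the dish at about (222,340), stand foot (380,375), tray with the steel scoop at (497,308), its lip toward the robot, and the yellow look-alike at (615,310). In the side picture the dish is at (401,245), the tray corners at (288,395), (452,393), (458,474), (281,478), and the scoop bar at (363,387).

Run:
```python
from h import *
np.set_printoptions(precision=3,suppress=True)
S=cam('scene');D=cam('side')
def p(n,c,uv,z): print(n,pix2plane(c,np.array(uv)/1.5,z)[:,:3].tolist() and np.round(pix2plane(c,np.array(uv)/1.5,z)[:,:2],3).tolist())
p('tray side',D,[(288,395),(452,393),(458,474),(281,478)],.018)
p('tray scene',S,[(438,298),(503,262),(556,343),(490,357)],.018)
p('dish side',D,[(367,245),(435,245),(401,226),(401,265)],.02)
p('dish scene',S,[(183,341),(261,339),(222,311),(222,367)],.02)
p('stand foot side',D,[(288,322),(347,322),(317,304),(317,337)],.02)
p('stand foot scene',S,[(350,374),(411,374),(380,353),(380,392)],.02)
p('stand top side',D,[(304,145)],.36); p('stand top scene',S,[(380,218)],.36)
p('bottle tops side',D,[(349,211),(436,172)],.15); p('bottle tops scene',S,[(272,317),(158,271)],.15)
p('vial tops side',D,[(439,262),(463,240)],.058); p('vial tops scene',S,[(283,284),(237,273)],.058)
p('bar top side',D,[(331,384),(395,380),(397,390),(332,396)],.101)
p('bar top scene',S,[(484,267),(494,262),(514,291),(505,294)],.101)
```

```text
tray side [[0.657, 0.212], [0.401, 0.18], [0.39, 0.336], [0.632, 0.368]]
tray scene [[0.485, 0.157], [0.4, 0.321], [0.647, 0.347], [0.658, 0.213]]
dish side [[0.589, -0.241], [0.443, -0.257], [0.523, -0.331], [0.51, -0.171]]
dish scene [[0.52, -0.342], [0.54, -0.196], [0.45, -0.268], [0.598, -0.27]]
stand foot side [[0.698, 0.036], [0.592, 0.025], [0.656, -0.022], [0.638, 0.071]]
stand foot scene [[0.654, -0.045], [0.674, 0.062], [0.614, 0.017], [0.704, 0.0]]
stand top side [[0.643, 0.039]]
stand top scene [[0.663, 0.007]]
bottle tops side [[0.611, -0.151], [0.451, -0.347]]
bottle tops scene [[0.621, -0.168], [0.465, -0.365]]
vial tops side [[0.433, -0.133], [0.386, -0.222]]
vial tops scene [[0.435, -0.144], [0.385, -0.232]]
bar top side [[0.576, 0.262], [0.487, 0.244], [0.483, 0.264], [0.571, 0.285]]
bar top scene [[0.503, 0.239], [0.491, 0.263], [0.579, 0.274], [0.584, 0.255]]
```

View pics/wrist0.png

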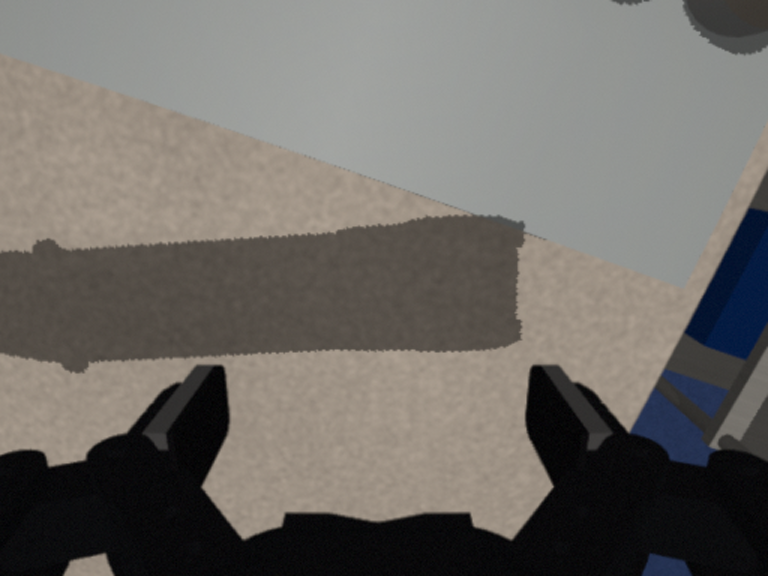

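The wrist picture shows only bare table and the gripper's own shadow at the start pose. Next I go above the scoop, with the camera on the lip side.

```bash
cat >> h.py <<'E'
from scipy.spatial.transform import Rotation as Ro
def tool(az,pitch=0):
    """tool x toward az (deg), z down; pitch>0 tips scoop nose (tool +x) down"""
    a=np.radians(az); x=np.array([np.cos(a),np.sin(a),0]); z=np.array([0,0,-1.]); y=np.cross(z,x)
    return Ro.from_rotvec(np.radians(pitch)*(-y))*Ro.from_matrix(np.c_[x,y,z])
def rel(p,R,o=None):
    o=o or arm.get_obs(); R0=Ro.from_matrix(o['eef_rot'])
    return np.round(np.r_[R0.inv().apply(np.array(p)-o['position']),(R0.inv()*R).as_rotvec(degrees=True)],4)
E
python3 - <<'E'
from h import *
print(rel([.534,.261,.22],tool(190)), tool(190,30).apply([1,0,0]))
E
```

```text
[ 5.897000e-01 -6.992000e-01  3.650000e-02 -1.120000e-02 -1.273000e-01
 -1.711591e+02] [-0.85286853 -0.15038373 -0.5       ]
```

move_arm --pt "0.59 -0.699 0.036 0 0 -171 -1" --pt "0.59 -0.699 0.036 0 0 -171 -1" --pt "0.59 -0.699 0.036 0 0 -171 -1" --pt "0.59 -0.699 0.036 0 0 -171 -1" --pt "0.59 -0.699 0.036 0 0 -171 -1" --pt "0.59 -0.699 0.036 0 0 -171 -1" --pt "0.59 -0.699 0.036 0 0 -171 -1" --pt "0.59 -0.699 0.036 0 0 -171 -1" --pt "0.59 -0.699 0.036 0 0 -171 -1" --pt "0.59 -0.699 0.036 0 0 -171 -1" --pt "0.59 -0.699 0.036 0 0 -171 -1" --pt "0.59 -0.699 0.036 0 0 -171 -1"

```text
clock: 1.35
position: [0.42, -0.0311, 0.2328]
eef_rot: [[-0.534, 0.845, 0.001], [0.845, 0.534, -0.001], [-0.001, 0.0, -1.0]]
contact_force: [0.9, 0.3, 0.3]
opening: 0.998
grip_force: 0.0
```

Run:
```python
from h import *
print(arm.get_obs()['joint_pos'],rel([.534,.261,.22],tool(190)))
```

```text
[ 36.18194574  -1.34620793 -35.28243912 108.81035698  -0.78630114
  72.25556775  33.45061507] [ 1.86000e-01  2.52400e-01  1.27000e-02 -1.37000e-02  4.57000e-02
 -6.76955e+01]
```

move_arm --pt "0.186 0.252 0.013 0 0 -67.7 -1" --pt "0.186 0.252 0.013 0 0 -67.7 -1" --pt "0.186 0.252 0.013 0 0 -67.7 -1" --pt "0.186 0.252 0.013 0 0 -67.7 -1" --pt "0.186 0.252 0.013 0 0 -67.7 -1" --pt "0.186 0.252 0.013 0 0 -67.7 -1" --pt "0.186 0.252 0.013 0 0 -67.7 -1" --pt "0.186 0.252 0.013 0 0 -67.7 -1" --pt "0.186 0.252 0.013 0 0 -67.7 -1" --pt "0.186 0.252 0.013 0 0 -67.7 -1"

```text
clock: 2.35
position: [0.5352, 0.2577, 0.2194]
eef_rot: [[-0.987, -0.164, -0.001], [-0.164, 0.987, -0.0], [0.001, -0.0, -1.0]]
contact_force: [-0.2, -0.8, 0.3]
opening: 0.998
grip_force: 0.0
```

Run:
```python
from h import *
o,_=save('wrist','w1.png')
print(o['joint_pos'],o['position'],rel([.534,.261,.22],tool(190)))
```

```text
[  9.03960007  27.90676786 -52.60047833  85.07438617  22.32194176
  78.06741722  54.45202885] [0.53516488 0.25769128 0.2194148 ] [ 7.000e-04  3.700e-03 -4.000e-04 -2.500e-02 -7.400e-03 -6.015e-01]
```

View pics/w1.png

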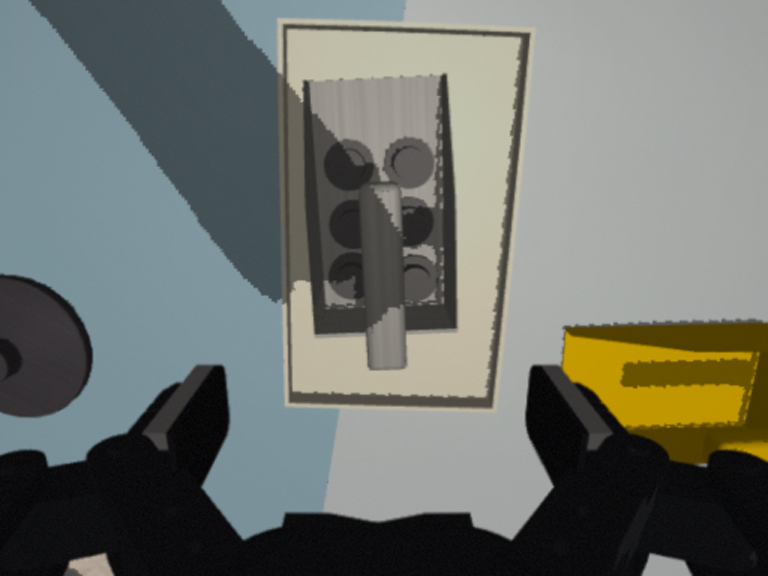

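The picture shows the scoop from above: bar from (382,185) to (387,368), lip edge (305,82)–(445,75), and six stoppers in two rows under the bar.

Run:
```python
from h import *
f=np.load('pics/w1.png.npz'); o={k:f[k] for k in('position','eef_rot')}
c=cam('wrist',o)
B=pix2plane(c,np.array([(382,187),(387,368),(363,187),(401,187),(367,366),(406,366)])/1.5,.104)[:,:2]
m=B[:2].mean(0); h=B[0]-B[1]; print(B,np.linalg.norm(h),'mid',m,np.degrees(np.arctan2(h[1],h[0])))
L=pix2plane(c,np.array([(304,82),(445,75)])/1.5,.015)[:,:2];print('lip',L,L.mean(0)); 
T=pix2plane(c,np.array([(279,20),(535,30),(497,408),(286,405)])/1.5,.018)[:,:2];print('tray',T,T.mean(0))
for az in(188,190): 
  a=np.radians(az); print(az,m+.09*np.array([np.cos(a),np.sin(a)]))
```

```text
[[0.4865249  0.25194324]
 [0.57479336 0.26940318]
 [0.48793942 0.24341145]
 [0.48510417 0.26047543]
 [0.57535196 0.25929302]
 [0.57215219 0.27864771]] 0.08997872420275499 mid [0.53065913 0.26067321] -168.8110481434414
lip [[0.44033183 0.19772087]
 [0.4226095  0.28028761]] [0.43147067 0.23900424]
tray [[0.40899237 0.179346  ]
 [0.38949737 0.3269848 ]
 [0.63284731 0.36029611]
 [0.65478147 0.2124939 ]] [0.52152963 0.2697802 ]
188 [0.441535   0.24814763]
190 [0.44202643 0.24504488]
```

Run:
```python
from h import *
print(rel([.528,.260,.101],tool(191.5)))
```

```text
[ 0.0067  0.0038  0.1186 -0.0249 -0.0077 -2.1015]
```

move_arm --pt "0.007 0.004 0.03 0 0 -2.1 -1" --pt "0.007 0.004 0.06 0 0 -2.1 -1" --pt "0.007 0.004 0.09 0 0 -2.1 -1" --pt "0.007 0.004 0.11 0 0 -2.1 -1" --pt "0.007 0.004 0.1185 0 0 -2.1 -1" --pt "0.007 0.004 0.1185 0 0 -2.1 0" --pt "0.007 0.004 0.1185 0 0 -2.1 0.3" --pt "0.007 0.004 0.1185 0 0 -2.1 0.5" --pt "0.007 0.004 0.1185 0 0 -2.1 1" --pt "0.007 0.004 0.1185 0 0 -2.1 1" --pt "0.007 0.004 0.1185 0 0 -2.1 1" --pt "0.007 0.004 0.1185 0 0 -2.1 1" --force 80

```text
clock: 3.6
position: [0.5282, 0.261, 0.1021]
eef_rot: [[-0.979, -0.204, 0.001], [-0.204, 0.979, 0.0], [-0.001, -0.0, -1.0]]
contact_force: [0.4, -2.9, 6.1]
opening: 0.223
grip_force: 79.7
```

Run:
```python
from h import *
o,_=save('wrist','w2.png'); print(o['position'],o['eef_rot'],o['contact_force'],o['opening'],o['grip_force'],o['joint_pos'])
```

```text
[0.52817667 0.26096009 0.10210107] [[-9.79072576e-01 -2.03506669e-01  1.38768337e-03]
 [-2.03506603e-01  9.79073555e-01  1.90510883e-04]
 [-1.39741432e-03 -9.58787463e-05 -9.99999019e-01]] [ 0.38656781 -2.94469672  6.13678018] 0.22332608774533505 79.69877600669861 [  7.23116932  33.54111144 -49.91614364  93.82377834  27.67997923
  65.69931051  52.10149265]
```

View pics/w2.png

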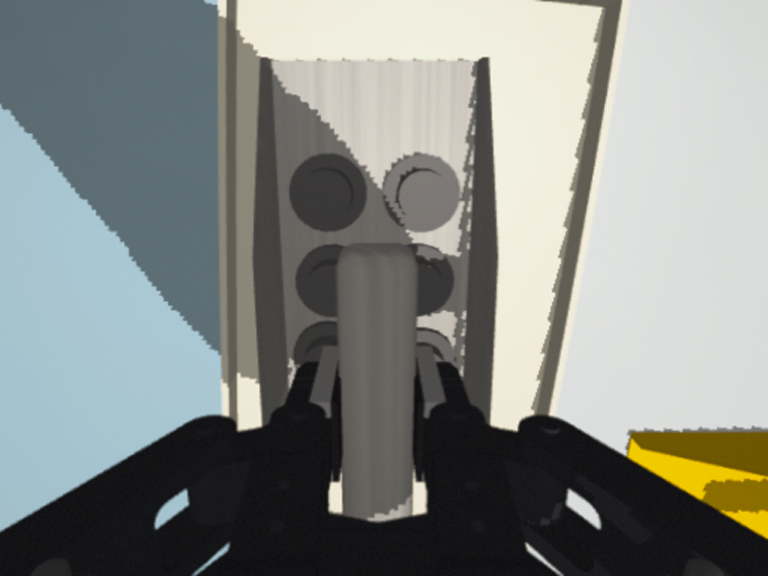

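The picture shows the bar held between the pads, the lip at row 60 between (265,60) and (485,60), and the stoppers undisturbed. I lift it smoothly and straight up.

Run:
```python
from h import *
f=np.load('pics/w2.png.npz'); o={k:f[k] for k in('position','eef_rot')}
c=cam('wrist',o); L=pix2plane(c,np.array([(268,61),(478,61)])/1.5,.0055)
print((L-o['position'])@o['eef_rot'])
L=pix2plane(c,np.array([(262,58),(488,58)])/1.5,.015)
print((L-o['position'])@o['eef_rot'])
```

```text
[[ 0.10010256 -0.0430887   0.09646541]
 [ 0.10010327  0.03993856  0.09645745]]
[[ 0.09986006 -0.04341439  0.08696577]
 [ 0.09987532  0.04190172  0.08695757]]
```

move_arm --pt "0 0 -0.004 0 0 0 1" --pt "0 0 -0.012 0 0 0 1" --pt "0 0 -0.026 0 0 0 1" --pt "0 0 -0.044 0 0 0 1" --pt "0 0 -0.066 0 0 0 1" --pt "0 0 -0.09 0 0 0 1" --pt "0 0 -0.114 0 0 0 1" --pt "0 0 -0.138 0 0 0 1" --pt "0 0 -0.158 0 0 0 1" --pt "0 0 -0.174 0 0 0 1" --pt "0 0 -0.184 0 0 0 1" --pt "0 0 -0.188 0 0 0 1"

```text
clock: 4.85
position: [0.5276, 0.2614, 0.2908]
eef_rot: [[-0.979, -0.204, 0.002], [-0.204, 0.979, 0.001], [-0.002, 0.001, -1.0]]
contact_force: [0.3, 0.2, -3.6]
opening: 0.219
grip_force: 78.6
```

Run:
```python
from h import *
o,_=save('wrist','w3.png'); print(o['position'],o['contact_force'],o['moment'],o['opening'],o['grip_force'])
D=np.array([.522,-.260]); az=141.8; a=np.radians(az); h=np.array([np.cos(a),np.sin(a)])
P3=D-h*(.035+.09); print(P3)
print(rel([.46,.03,.29],tool(170)))
print(rel([*P3,.29],tool(az)))
```

```text
[0.52760334 0.26141432 0.2907808 ] [ 0.31961361  0.23942659 -3.62600292] [ 0.02160197  0.00305894 -0.01154076] 0.2192291379230441 78.63442540168762
[ 0.62023211 -0.33730105]
[ 1.13500e-01 -2.12600e-01  3.00000e-04  3.73000e-02  7.42000e-02
  2.17861e+01]
[ 3.16000e-02 -6.04900e-01  2.00000e-04  5.57000e-02  6.46000e-02
  4.99861e+01]
```

View pics/w3.png

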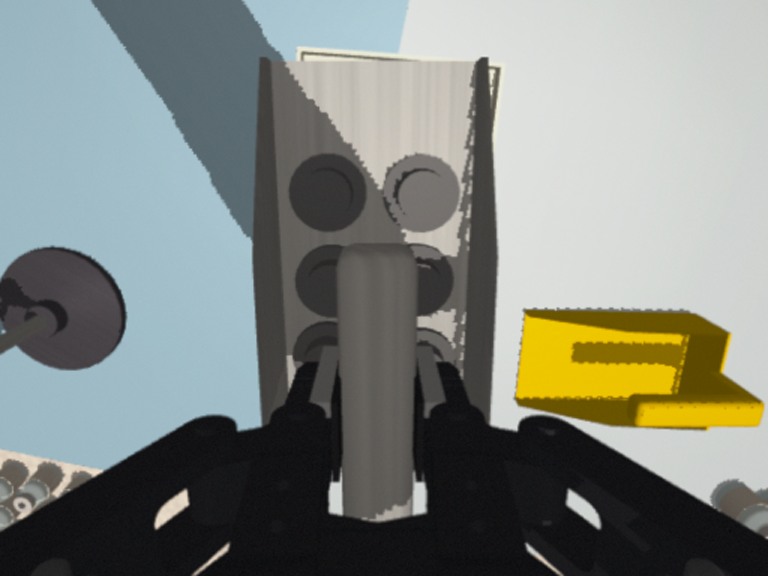

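The picture shows the scoop lifted level, tray left below, all six stoppers in place, stand foot at (60,310). Now past the stand on the robot side.

move_arm --pt "0.0023 -0.0043 0 0 0 0.44 1" --pt "0.008 -0.015 0 0 0 1.5 1" --pt "0.017 -0.032 0 0 0 3.3 1" --pt "0.0285 -0.053 0 0 0 5.5 1" --pt "0.042 -0.0785 0 0 0 8.1 1" --pt "0.057 -0.106 0 0 0 10.9 1" --pt "0.0715 -0.134 0 0 0 13.7 1" --pt "0.085 -0.1595 0 0 0 16.4 1" --pt "0.0965 -0.181 0 0 0 18.5 1" --pt "0.1055 -0.198 0 0 0 20.3 1" --pt "0.111 -0.208 0 0 0 21.4 1" --pt "0.1135 -0.2126 0 0 0 21.8 1"

```text
clock: 6.1
position: [0.4592, 0.0281, 0.2888]
eef_rot: [[-0.984, 0.177, -0.001], [0.177, 0.984, -0.001], [0.001, -0.001, -1.0]]
contact_force: [1.1, 1.6, -3.3]
opening: 0.217
grip_force: 78.7
```

Run:
```python
from h import *
o=arm.get_obs(); print(o['position'],o['contact_force'],o['joint_pos'])
D=np.array([.522,-.260]); az=141.8; a=np.radians(az); h=np.array([np.cos(a),np.sin(a)])
P3=D-h*.13; print(P3)
print(rel([.50,-.2,.29],tool(150)))
print(rel([*P3,.29],tool(az)))
```

```text
[0.45919297 0.02814077 0.28882742] [ 1.14775505  1.57092174 -3.34816373] [ 39.90370872   3.45009523 -48.79319485  98.07703422   2.66824554
  79.70206022  70.46918405]
[ 0.6241614  -0.34039309]
[-8.06000e-02 -2.17300e-01 -1.10000e-03 -4.73000e-02 -2.27000e-02
  1.97864e+01]
[-2.27700e-01 -3.33400e-01 -1.00000e-03 -4.91000e-02 -1.93000e-02
  2.79864e+01]
```

move_arm --pt "-0.0023 -0.0033 0 0 0 0.28 1" --pt "-0.008 -0.0117 0 0 0 1 1" --pt "-0.017 -0.025 0 0 0 2.1 1" --pt "-0.0285 -0.0417 0 0 0 3.5 1" --pt "-0.042 -0.0617 0 0 0 5.2 1" --pt "-0.057 -0.0835 0 0 0 7 1" --pt "-0.0717 -0.105 0 0 0 8.8 1" --pt "-0.0854 -0.125 0 0 0 10.5 1" --pt "-0.0967 -0.1417 0 0 0 11.9 1" --pt "-0.106 -0.155 0 0 0 13 1" --pt "-0.1115 -0.1633 0 0 0 13.7 1" --pt "-0.1138 -0.1667 0 0 0 14 1"

```text
clock: 7.3
position: [0.5432, -0.1557, 0.2887]
eef_rot: [[-0.912, 0.409, -0.001], [0.409, 0.912, 0.001], [0.001, 0.0, -1.0]]
contact_force: [-0.9, 0.8, -3.9]
opening: 0.22
grip_force: 78.7
```

Run:
```python
from h import *
o=arm.get_obs(); print(o['position'],o['contact_force'],o['joint_pos'])
print(rel([.624,-.340,.29],tool(141.8)))
```

```text
[ 0.54315881 -0.1557174   0.28867591] [-0.90778698  0.75662406 -3.87765549] [ 44.11448448  17.96240886 -40.03778122  83.62273736  11.50487032
  82.62964701  69.82341076]
[-1.49200e-01 -1.35100e-01 -1.50000e-03  1.26000e-02 -5.26000e-02
  1.40474e+01]
```

move_arm --pt "-0.003 -0.0027 0 0 0 0.28 1" --pt "-0.0104 -0.0095 0 0 0 1 1" --pt "-0.0224 -0.0203 0 0 0 2.1 1" --pt "-0.0373 -0.0338 0 0 0 3.5 1" --pt "-0.0552 -0.05 0 0 0 5.2 1" --pt "-0.0746 -0.0676 0 0 0 7 1" --pt "-0.094 -0.085 0 0 0 8.8 1" --pt "-0.112 -0.1013 0 0 0 10.5 1" --pt "-0.127 -0.1148 0 0 0 11.9 1" --pt "-0.1388 -0.1256 0 0 0 13 1" --pt "-0.1462 -0.1324 0 0 0 13.7 1" --pt "-0.1492 -0.1351 0 0 0 14 1"

```text
clock: 8.5
position: [0.6241, -0.3407, 0.2882]
eef_rot: [[-0.786, 0.619, -0.001], [0.619, 0.786, -0.0], [0.001, -0.001, -1.0]]
contact_force: [-0.3, 0.8, -3.8]
opening: 0.223
grip_force: 78.7
```

Run:
```python
from h import *
o,im=save('wrist','w4.png'); s,si=save('scene','s4.png'); print(o['position'],o['contact_force'],o['joint_pos'])
a=np.vstack([cv2.imread('pics/w4.png'),cv2.imread('pics/s4.png')[100:500]])
cv2.imwrite('pics/c4.png',cv2.resize(a,None,fx=.6,fy=.6,interpolation=cv2.INTER_AREA)); print(a.shape)
```

```text
[ 0.62407564 -0.3407367   0.28820999] [-0.30540343  0.8015011  -3.83907403] [ 42.72430776  36.32756503 -31.71396928  56.93912671  18.18310566
  91.03266918  68.37089778]
(976, 768, 3)
```

View pics/c4.png

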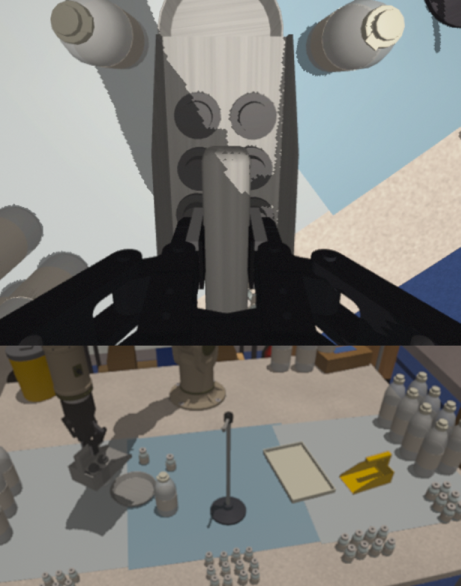

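The wrist half (top) shows the dish behind the lip, rim from (160,33) to (284,33), with a bottle on either side and six stoppers still seated. The scene half shows the scoop beyond the dish, clear of the stand. Quick check of the dish estimate by projection.

Run:
```python
from h import *
f=np.load('pics/w4.png.npz'); o={k:f[k] for k in('position','eef_rot')}
c=cam('wrist',o); t=np.linspace(0,6.28,400)
q=proj(c,np.c_[.522+.075*np.cos(t),-.26+.075*np.sin(t),0*t+.02])*.9
print(q.min(0),q.max(0)); 
for r in(10,20,30): print(r,q[np.abs(q[:,1]-r)<1.2][:,0])
bt=proj(c,[[.616,-.159,.15],[.458,-.356,.15]])*.9; print(bt)
print(rel([.624,-.340,.145],tool(141.8)))
```

```text
[163.49007931 -39.47308363] [290.51080809  95.74342052]
10 [288.33741173 288.06652703 166.0947476  165.81514661 165.55131689]
20 [290.17297716 290.06109716 289.93327482 164.01171213 163.89086847]
30 [290.46490268 290.49572443 163.49616571 163.51799614 163.55553034]
[[401.33944564  21.33978369]
 [ 80.57039222  17.37379777]]
[-0.0004 -0.0006  0.1436 -0.0151 -0.0342  0.0958]
```

move_arm --pt "0 -0.001 0.003 0 0 0 1" --pt "0 -0.002 0.011 0 0 0 1" --pt "0 -0.003 0.023 0 0 0 1" --pt "0 -0.004 0.037 0 0 0 1" --pt "0 -0.004 0.054 0 0 0 1" --pt "0 -0.004 0.072 0 0 0 1" --pt "0 -0.004 0.09 0 0 0 1" --pt "0 -0.004 0.107 0 0 0 1" --pt "0 -0.004 0.122 0 0 0 1" --pt "0 -0.004 0.134 0 0 0 1" --pt "0 -0.004 0.141 0 0 0 1" --pt "0 -0.004 0.144 0 0 0 1"

```text
clock: 9.8
position: [0.6214, -0.3415, 0.1443]
eef_rot: [[-0.788, 0.616, -0.001], [0.616, 0.788, 0.0], [0.001, -0.0, -1.0]]
contact_force: [0.2, 0.2, -2.8]
opening: 0.221
grip_force: 78.7
```

move_arm --pt "0 0 0 0 0 0 1" --pt "0 0 0 0 0 0 1" --pt "0 0 0 0 0 0 1"

```text
clock: 10.1
position: [0.6221, -0.3417, 0.1462]
eef_rot: [[-0.788, 0.616, 0.001], [0.616, 0.788, -0.001], [-0.001, 0.0, -1.0]]
contact_force: [-0.2, 0.6, -2.4]
opening: 0.22
grip_force: 78.7
```

Run:
```python
from h import *
o,im=save('wrist','w5.png'); s,si=save('side','d5.png'); print(o['position'],o['contact_force'],o['joint_pos'])
a=np.hstack([cv2.imread('pics/w5.png')[:400,150:650],cv2.resize(cv2.imread('pics/d5.png')[120:320,300:500],(400,400))])
cv2.imwrite('pics/c5.png',cv2.resize(a,(800,356))); print(a.shape)
# tipping rows about lip (tool coords 0.10,0,0.0985)
L=np.array([.1,0,.0985]); R0=tool(142)
for p in (10,16,20,25,30,35,40):
    Q=(R0.inv()*tool(142,p)); print(p,np.round(np.r_[L-Q.apply(L),Q.as_rotvec(degrees=True)],4))
```

```text
[ 0.6221485  -0.34166339  0.14616755] [-0.16241232  0.63807049 -2.35458047] [ 44.63278434  39.66988338 -31.00930412  70.24800704  19.8955069
  75.15422697  66.5102051 ]
(400, 900, 3)
10 [  0.0186  -0.      -0.0159  -0.     -10.       0.    ]
16 [  0.031   -0.      -0.0237  -0.     -16.       0.    ]
20 [  0.0397  -0.      -0.0283   0.     -20.       0.    ]
25 [  0.051  -0.     -0.033  -0.    -25.      0.   ]
30 [  0.0626  -0.      -0.0368   0.     -30.       0.    ]
35 [  0.0746   0.      -0.0395   0.     -35.      -0.    ]
40 [  0.0867   0.      -0.0412   0.     -40.       0.    ]
```

View pics/c5.png

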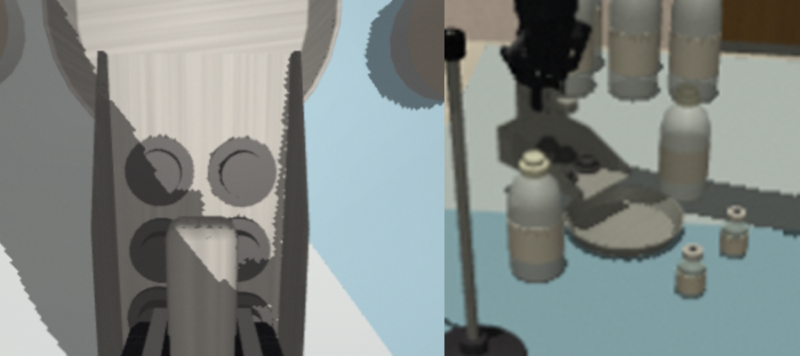

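The left part shows the lip inside the dish's outline, roughly centred between its rims, with all stoppers seated. The right part shows the scoop low over the dish, clear of both bottles and the vials. Step 1 has been held. Now I tip about the lip, lowering it 10 mm.

move_arm --pt "0.0017 0 -0.001 0 -1 0 1" --pt "0.0044 0 -0.0028 0 -2.5 0 1" --pt "0.0071 0 -0.0042 0 -4 0 1" --pt "0.0099 0 -0.0056 0 -5.5 0 1" --pt "0.0127 0 -0.007 0 -7 0 1" --pt "0.0157 0 -0.0082 0 -8.5 0 1" --pt "0.0186 0 -0.0093 0 -10 0 1" --pt "0.0216 0 -0.0105 0 -11.5 0 1" --pt "0.0247 0 -0.0115 0 -13 0 1" --pt "0.0278 0 -0.0124 0 -14.5 0 1" --pt "0.03 0 -0.0131 0 -15.5 0 1" --pt "0.031 0 -0.0137 0 -16 0 1"

```text
clock: 11.4
position: [0.5969, -0.322, 0.1592]
eef_rot: [[-0.757, 0.616, 0.218], [0.592, 0.788, -0.171], [-0.277, -0.0, -0.961]]
contact_force: [-0.2, -0.1, -3.6]
opening: 0.217
grip_force: 78.7
```

```bash
cat >> h.py <<'E'
def lip():
    o=arm.get_obs(); R=np.array(o['eef_rot']); l=o['position']+R@[.1,0,.0985]
    return np.round(l,4), round(float(np.degrees(np.arcsin(-R[2,0]))),2)
def still(ref,name):
    o,im=save('wrist',name); r=np.load(f'pics/{ref}.npz')['im']
    d=np.abs(cv2.GaussianBlur(im,(5,5),0).astype(int)-cv2.GaussianBlur(r,(5,5),0)).mean(2)
    # rows of stoppers L/R (512x384 px): front, mid, rear
    return [round(d[y-8:y+8,x-8:x+8].mean(),1) for x,y in((219,128),(282,128),(207,183),(297,183),(208,228),(297,228))]
E
python3 - <<'E'
from h import *
print(lip(),still('w5.png','w6.png'))
L=np.array([.1,0,.0985])
for p in range(2,21,2):
    Q=Ro.from_rotvec([0,-p,0],degrees=True); print(p,np.round(L-Q.apply(L),4))
E
```

```text
(array([ 0.5426, -0.2797,  0.0369]), 16.06) [np.float64(41.3), np.float64(39.4), np.float64(5.6), np.float64(21.1), np.float64(26.4), np.float64(22.7)]
2 [ 0.0035  0.     -0.0034]
4 [ 0.0071  0.     -0.0067]
6 [ 0.0108  0.     -0.0099]
8 [ 0.0147  0.     -0.013 ]
10 [ 0.0186  0.     -0.0159]
12 [ 0.0227  0.     -0.0186]
14 [ 0.0268  0.     -0.0213]
16 [ 0.031   0.     -0.0237]
18 [ 0.0353  0.     -0.0261]
20 [ 0.0397  0.     -0.0283]
```

move_arm --pt "0.0017 0 -0.0017 0 -1 0 1" --pt "0.0035 0 -0.0034 0 -2 0 1" --pt "0.0053 0 -0.0051 0 -3 0 1" --pt "0.0071 0 -0.0067 0 -4 0 1" --pt "0.0089 0 -0.0083 0 -5 0 1" --pt "0.0098 0 -0.0091 0 -5.5 0 1" --pt "0.0108 0 -0.0099 0 -6 0 1" --pt "0.0118 0 -0.0107 0 -6.5 0 1" --pt "0.0127 0 -0.0115 0 -7 0 1" --pt "0.0137 0 -0.0123 0 -7.5 0 1" --pt "0.0147 0 -0.013 0 -8 0 1" --pt "0.0147 0 -0.013 0 -8 0 1"

```text
clock: 12.65
position: [0.5831, -0.3113, 0.1673]
eef_rot: [[-0.72, 0.616, 0.321], [0.562, 0.788, -0.251], [-0.407, -0.0, -0.913]]
contact_force: [-0.2, 0.2, -3.2]
opening: 0.218
grip_force: 78.7
```

Run:
```python
from h import *
print(lip(),still('w6.png','w7.png'))
```

```text
(array([ 0.5428, -0.2797,  0.0367]), 24.01) [np.float64(43.5), np.float64(30.3), np.float64(58.3), np.float64(42.7), np.float64(41.1), np.float64(28.3)]
```

move_arm --pt "0.0009 0 -0.0009 0 -0.5 0 1" --pt "0.0017 0 -0.0017 0 -1 0 1" --pt "0.0026 0 -0.0026 0 -1.5 0 1" --pt "0.0035 0 -0.0034 0 -2 0 1" --pt "0.0044 0 -0.0043 0 -2.5 0 1" --pt "0.0053 0 -0.0051 0 -3 0 1" --pt "0.0071 0 -0.0067 0 -4 0 1" --pt "0.0089 0 -0.0083 0 -5 0 1" --pt "0.0108 0 -0.0099 0 -6 0 1" --pt "0.0127 0 -0.0115 0 -7 0 1" --pt "0.0147 0 -0.013 0 -8 0 1" --pt "0.0147 0 -0.013 0 -8 0 1"

```text
clock: 13.9
position: [0.568, -0.2994, 0.173]
eef_rot: [[-0.668, 0.616, 0.418], [0.522, 0.788, -0.327], [-0.53, -0.0, -0.848]]
contact_force: [0.2, 0.1, -2.8]
opening: 0.219
grip_force: 78.8
```

Run:
```python
from h import *
print(lip(),still('w7.png','w8.png')); save('side','d8.png')
g=lambda n:cv2.imread(f'pics/{n}.png')[:400,100:650]
a=np.vstack([np.hstack([g('w6'),g('w7')]),np.hstack([g('w8'),cv2.resize(cv2.imread('pics/d8.png')[150:310,300:520],(550,400))])])
cv2.imwrite('pics/c8.png',cv2.resize(a,(800,582)))
```

```text
(array([ 0.5423, -0.2794,  0.0365]), 32.02) [np.float64(7.2), np.float64(59.6), np.float64(52.1), np.float64(34.3), np.float64(48.9), np.float64(41.7)]
```

View pics/c8.png

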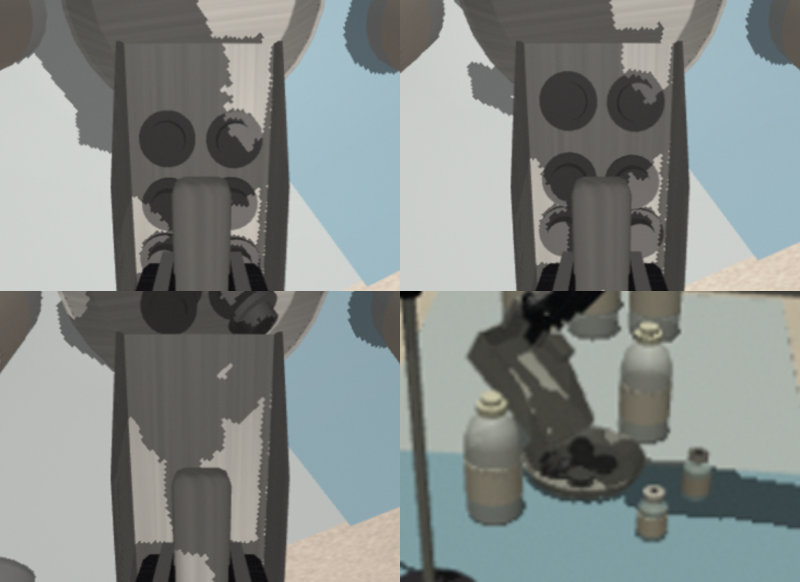

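In the top two frames (16° and 24°) the stoppers are still sliding down. The lower-left frame (32°) shows the pan empty and stoppers in the dish under the lip at (170,310) and (255,310). The side crop shows them lying inside the dish at (580,460). Raise straight up, then level.

move_arm --pt "-0.002 0 -0.003 0 0 0 1" --pt "-0.006 0 -0.01 0 0 0 1" --pt "-0.013 0 -0.021 0 0 0 1" --pt "-0.023 0 -0.037 0 0 0 1" --pt "-0.034 0 -0.055 0 0 0 1" --pt "-0.046 0 -0.074 0 0 0 1" --pt "-0.058 0 -0.093 0 0 0 1" --pt "-0.068 0 -0.109 0 4 0 1" --pt "-0.076 0 -0.122 0 10 0 1" --pt "-0.082 0 -0.131 0 17 0 1" --pt "-0.085 0 -0.136 0 25 0 1" --pt "-0.085 0 -0.136 0 32 0 1"

```text
clock: 15.2
position: [0.569, -0.3008, 0.337]
eef_rot: [[-0.787, 0.616, 0.001], [0.616, 0.787, 0.002], [0.001, 0.002, -1.0]]
contact_force: [1.6, -0.2, -2.8]
opening: 0.22
grip_force: 78.7
```

Run:
```python
from h import *
o,im=save('wrist','w9.png'); save('side','d9.png'); save('scene','s9.png')
print(lip(),o['joint_pos'],o['contact_force'])
g=lambda n,r,c:cv2.resize(cv2.imread(f'pics/{n}.png')[r[0]:r[1],c[0]:c[1]],(400,290))
cv2.imwrite('pics/c9.png',np.vstack([np.hstack([g('w9',(0,400),(100,650)),g('d9',(200,300),(330,470))]),np.hstack([g('s9',(280,400),(140,310)),g('s9',(130,500),(60,600))])]))
print(rel([.624,-.34,.33],tool(141.8)))
print(rel([.46,.03,.30],tool(170)))
```

```text
(array([ 0.491 , -0.2393,  0.233 ]), -0.08) [ 45.66858175  26.66918754 -32.67584692  65.07463432  13.90811377
  91.94207841  68.28289118] [ 1.64119593 -0.18027653 -2.83975964]
[-0.0666  0.0029  0.0013  0.1231 -0.0822  0.1385]
[  0.2905   0.193    0.0322   0.1408  -0.0503 -28.0615]
```

View pics/c9.png

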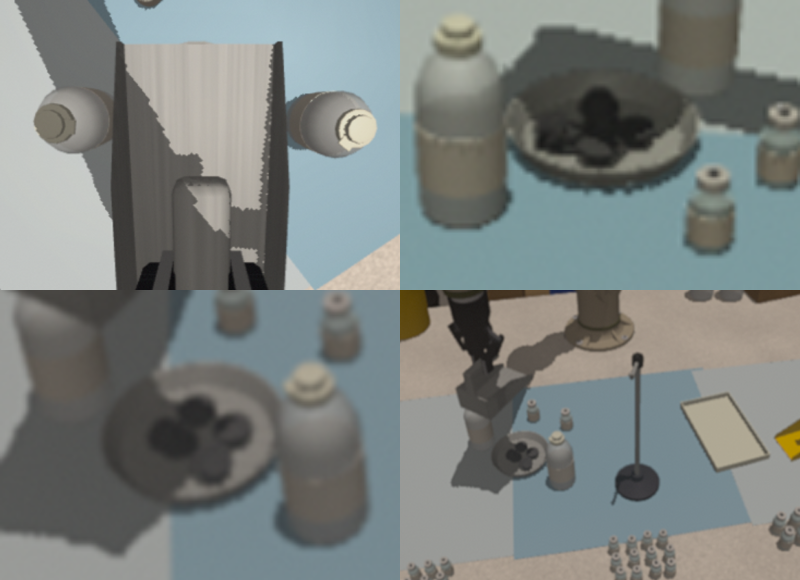

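The crops show the pan empty (upper left) and the stoppers lying in the dish, about (600,120) in the side crop and (200,430) in the scene crop, with bottles and vials upright. Now back to the tray past the stand.

move_arm --pt "0.006 0.004 0.001 0 0 -0.5 1" --pt "0.02 0.013 0.002 0 0 -2 1" --pt "0.043 0.029 0.005 0 0 -4 1" --pt "0.073 0.048 0.008 0 0 -7 1" --pt "0.107 0.071 0.012 0 0 -10 1" --pt "0.145 0.096 0.016 0 0 -14 1" --pt "0.183 0.122 0.02 0 0 -18 1" --pt "0.218 0.145 0.024 0 0 -21 1" --pt "0.247 0.164 0.027 0 0 -24 1" --pt "0.27 0.179 0.03 0 0 -26 1" --pt "0.285 0.189 0.032 0 0 -27.5 1" --pt "0.29 0.193 0.032 0 0 -28 1"

```text
clock: 16.55
position: [0.4582, 0.0323, 0.3019]
eef_rot: [[-0.985, 0.171, 0.002], [0.171, 0.985, -0.002], [-0.002, -0.002, -1.0]]
contact_force: [0.2, -0.5, -1.6]
opening: 0.222
grip_force: 78.8
```

Run:
```python
from h import *
o=arm.get_obs(); print(o['position'],o['joint_pos'])
print(rel([.528,.261,.29],tool(191)))
```

```text
[0.45819082 0.03233506 0.30189571] [ 39.09143099   2.74740055 -48.20253762  96.92280327   2.20325375
  81.16498344  70.72623952]
[-2.960e-02  2.373e-01  1.160e-02 -1.156e-01  1.054e-01 -2.086e+01]
```

move_arm --pt "-0.001 0.005 0 0 0 -0.5 1" --pt "-0.002 0.017 0.001 0 0 -1.5 1" --pt "-0.004 0.036 0.002 0 0 -3 1" --pt "-0.007 0.059 0.003 0 0 -5 1" --pt "-0.011 0.088 0.004 0 0 -8 1" --pt "-0.015 0.119 0.006 0 0 -11 1" --pt "-0.019 0.15 0.007 0 0 -14 1" --pt "-0.022 0.178 0.009 0 0 -16 1" --pt "-0.025 0.202 0.01 0 0 -18 1" --pt "-0.028 0.221 0.011 0 0 -20 1" --pt "-0.029 0.233 0.0115 0 0 -21 1" --pt "-0.0295 0.237 0.0115 0 0 -21.4 1"

```text
clock: 17.75
position: [0.5297, 0.2599, 0.2892]
eef_rot: [[-0.98, -0.198, -0.002], [-0.198, 0.98, 0.001], [0.002, 0.001, -1.0]]
contact_force: [0.8, 1.1, -2.1]
opening: 0.215
grip_force: 78.7
```

Run:
```python
from h import *
o=arm.get_obs(); print(o['position'])
print(rel([.528,.261,.108],tool(191.75)))
```

```text
[0.5297381  0.25990535 0.28917853]
[ 0.0012  0.0011  0.1812  0.0851 -0.0892 -0.3323]
```

move_arm --pt "0.001 0.001 0.004 0 0 0 1" --pt "0.001 0.001 0.013 0 0 0 1" --pt "0.001 0.001 0.027 0 0 -0.3 1" --pt "0.001 0.001 0.045 0 0 -0.3 1" --pt "0.001 0.001 0.067 0 0 -0.3 1" --pt "0.001 0.001 0.09 0 0 -0.3 1" --pt "0.001 0.001 0.114 0 0 -0.3 1" --pt "0.001 0.001 0.136 0 0 -0.3 1" --pt "0.001 0.001 0.154 0 0 -0.3 1" --pt "0.001 0.001 0.168 0 0 -0.3 1" --pt "0.001 0.001 0.176 0 0 -0.3 1" --pt "0.001 0.001 0.179 0 0 -0.3 1"

```text
clock: 18.95
position: [0.5279, 0.2591, 0.1103]
eef_rot: [[-0.979, -0.202, -0.001], [-0.202, 0.979, -0.001], [0.001, -0.0, -1.0]]
contact_force: [0.1, 0.7, -2.7]
opening: 0.22
grip_force: 78.8
```

Run:
```python
from h import *
o=arm.get_obs(); print(o['position'],o['contact_force'],rel([.528,.261,.102],tool(191.75)))
```

```text
[0.52792522 0.25907304 0.110261  ] [ 0.07701632  0.66863418 -2.68839532] [-0.0005  0.0019  0.0083 -0.0179 -0.0572 -0.1023]
```

Lower the last 8 mm slowly, then open and check before retreating.

move_arm --pt "0 0.002 0.002 0 0 0 1" --pt "0 0.002 0.004 0 0 0 1" --pt "0 0.002 0.006 0 0 0 1" --pt "0 0.002 0.0075 0 0 0 1" --pt "0 0.002 0.0085 0 0 0 1" --pt "0 0.002 0.0085 0 0 0 1" --pt "0 0.002 0.0085 0 0 0 1"

```text
clock: 19.65
position: [0.5278, 0.2617, 0.1027]
eef_rot: [[-0.979, -0.202, 0.0], [-0.202, 0.979, 0.0], [-0.0, 0.0, -1.0]]
contact_force: [0.1, -0.9, -2.4]
opening: 0.223
grip_force: 78.8
```

move_arm --pt "0 0 0 0 0 0 0.3" --pt "0 0 0 0 0 0 0" --pt "0 0 0 0 0 0 -0.6" --pt "0 0 0 0 0 0 -1" --pt "0 0 0 0 0 0 -1" --pt "0 0 0 0 0 0 -1" --force 20

```text
clock: 20.25
position: [0.5278, 0.2617, 0.1027]
eef_rot: [[-0.979, -0.202, 0.0], [-0.202, 0.979, 0.0], [-0.0, 0.0, -1.0]]
contact_force: [-0.5, 0.8, -0.3]
opening: 0.997
grip_force: 0.0
```

move_arm --pt "0 0 -0.005 0 0 0 -1" --pt "0 0 -0.015 0 0 0 -1" --pt "0 0 -0.03 0 0 0 -1" --pt "0 0 -0.05 0 0 0 -1" --pt "0 0 -0.075 0 0 0 -1" --pt "0 0 -0.1 0 0 0 -1" --pt "0 0 -0.118 0 0 0 -1" --pt "0 0 -0.118 0 0 0 -1" --pt "0 0 -0.118 0 0 0 -1"

```text
clock: 21.15
position: [0.5279, 0.2618, 0.2216]
eef_rot: [[-0.979, -0.202, 0.002], [-0.202, 0.979, 0.0], [-0.002, 0.0, -1.0]]
contact_force: [-0.9, 0.2, -0.3]
opening: 1.0
grip_force: 0.0
```

Run:
```python
from h import *
o,im=save('wrist','w10.png'); print(o['position'],o['eef_rot'],o['contact_force'],o['opening'])
a=np.load('pics/w1.png.npz')['im'].astype(float); b=im.astype(float)
# same view as w1: align scoop bar/lip via template of bar+lip region
g=lambda i:cv2.cvtColor(i.astype(np.uint8),cv2.COLOR_RGB2GRAY)
t=g(a)[205:275,205:308]; r=cv2.matchTemplate(g(b),t,cv2.TM_CCOEFF_NORMED); _,v,_,l=cv2.minMaxLoc(r); print(v,l,'ref (205,205)')
# dish: darkness of stoppers and circle in scene image
s=imaging.grab_frame('scene'); s0=np.load('pics/s9.png.npz')['im']
print('scene change near dish',np.abs(s.astype(int)-s0)[195:250,118:178].mean())
```

```text
[0.52792839 0.26180775 0.22162912] [[-9.79307627e-01 -2.02371363e-01  1.55029146e-03]
 [-2.02370956e-01  9.79308850e-01  4.16141382e-04]
 [-1.60242924e-03  9.37964646e-05 -9.99998712e-01]] [-0.93743256  0.21179544 -0.25364805] 0.9998466678357439
0.9432531595230103 (198, 209) ref (205,205)
scene change near dish 21.066060606060606
```

Run:
```python
from h import *
g=lambda n:cv2.cvtColor(np.load(f'pics/{n}.png.npz')['im'],cv2.COLOR_RGB2GRAY)
for n,dx,dy in(('w1',0,0),('w10',-5,3)):
    print(n,[(int(p.mean()),round(float(cv2.Laplacian(p,cv2.CV_64F).std()),1)) for x,y in((347,163),(408,162),(345,225),(420,222),(345,275),(422,278)) for p in[g(n)[int(y/1.5)+dy-10:int(y/1.5)+dy+10,int(x/1.5)+dx-8:int(x/1.5)+dx+8]]])
```

```text
w1 [(50, 11.1), (87, 11.2), (38, 6.6), (42, 13.9), (48, 13.6), (77, 16.4)]
w10 [(73, 4.6), (149, 3.5), (71, 3.8), (73, 12.6), (105, 18.8), (140, 7.2)]
```

```bash
python3 -c "
from bench import arm
print(arm.hand_in())"
```

```text
the job is handed in; nothing more can be done
None
```

I handed the job in after about 21 s on the robot's clock. The stoppers slid into the dish and the empty scoop is flat in its tray, released. The last pictures show no stopper left in the pan and none outside the dish, but I could not count all six there, and no verdict came back.

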